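# Jack up the model trimmer on a packing plate and hold it

### The arm

A 6-joint arm with a two-finger parallel gripper is mounted at the origin on a cart in front of the work surface, level with it; the furniture and walls round the work are solid. World frame = base frame: x ahead of the robot, y to its left, z up, the work surface at z = 0. Lengths are in m, angles in rad, forces in N, time in s.
With the tool pointing down it reaches from about 0.35 to 0.875 m from the base axis. Payload 15.5 kg.
Tool frame: the origin (TCP) lies on the centre line of the jaws, within the pads' length; the fingertips stand 19 mm ahead of it and the grasp point (between the pads) is the TCP; z points along the fingers, y is the direction in which the jaws open and shut (so a half turn about z gives the same grasp; the last joint's range is limited). The gripper opens to 85 mm and grips with 20 to 120 N. Pads are 22 mm wide; open, the fingers measure 114 mm over their backs; the gripper's body (76 mm by 85 mm) begins 54 mm behind the grasp point. The pads swing forward as they close: fully open they stand 13 mm farther back than shut.
Start: joints at [1.024, 0.494, 1.345, -0, 1.302, -0.096], TCP at [0.272, 0.563, 0.25] pointing down, gripper open.
Joint ranges: [-2.91, 2.91], [-0.82, 2.16], [0.22, 2.67], [-1.22, 4.37], [0.12, 2.79], [-3.08, 3.08]. Speed limits (rad/s): [1.89, 1.89, 2.57, 3.01, 3.01, 3.01].

### API

Orientations are given as a unit quaternion [w, x, y, z].
In Python, from bench import r gives the robot as it stands.
- The arm moves only by the tool drive_tool, never from a script. Its argument "commands" is a list that holds one entry, the list of rows, each a list of 6 numbers: the shift along the world's x, y, z in mm, then the turn, a rotation vector about the world's x, y, z in degrees. A call has 1 to 12 rows; each row shifts and turns the pose as measured when the row begins; what a row does not reach is not made up. A row lasts 1/8 s, in which the tool goes at most 62.5 mm and 10.7 degrees, less where a joint would pass 70% of its speed; a pose out of reach is approached as far as the arm can. A call is refused whole if a number of a shift passes 62.5 or a number of a turn 10.7, either way. A call with a gripper value outside its range is refused whole. "hand" is the finger opening in mm, from 0 to 85.4, set as the call begins (left out, the last holds). The fingers move at their own pace and stop on an object; "grip_force" is the grip in N (left out, the last holds). Time passes only in rows, so rows that do not move let the fingers close. It gives the time, the measured TCP pose, the force and the opening at its end, in the units of the state.
- r.get_state(): the state, without advancing time (a new reading comes with each control period).
- r.snapshot(name): name is "side" or "top"; returns the picture (400x640x3 uint8, red, green, blue); there is no depth.
- r.camera_info(name): a dict with "K" (3x3 intrinsics, pixels), "extrinsics" (4x4, takes a point from camera to world coordinates). Camera axes: x right, y down, z forward; pixel columns grow to the right and rows downward; lengths in m; the calibration is good to about 2 mm. A picture is of the moment at which its call begins. camera_info takes no time and is no camera call.
- r.hand_in(): hands the job in, once; it reports no verdict.
Trained networks look in the newest picture that a camera, given by its name, has taken for a name from the list of things; names that differ only in an ending like _2 or _b are one class to them, and where a whole thing is asked for, a point or a joint stands for the part that bears it (a point fixed in the world has none). Each returns a list of dicts, best first, with "conf" (0 to 1); they miss things now and then, are a little off and sometimes report something else, mostly with a low value. They report only what shows in the picture. A call takes as long as a camera call.
- r.outline_of(camera, thing): "pixels" (400x640 bool, what is visible of it) and "at" ([row, column] in pixels, amid what is visible of it).
- r.mark_of(camera, thing): "at" ([row, column] in pixels: a listed point, or the origin of a listed thing).
The state is a dict: "clock": time; "joint_pos": joint angles; "dq": joint speeds; "joint_efforts": joint torques, N m; "eef_pos": TCP position; "orientation": TCP orientation; "force": force on the tool from outside, world axes, zero at the start; "wrist_torque": the same for the moment, N m; "grip_width": opening from 0.0 (shut) to 1.0 (fully open).
Only numpy, scipy, OpenCV 4.12 (cv2) and the standard library are available. Lean on these libraries where they do the work, as an engineer would, in place of code of your own. Each camera call takes 0.05 s, during which the arm holds its last target.

### The job

The model trimmer's front has to be held up so that a foot can be changed. Take just the top plate off the stack of packing plates and lay it flat on the bench with its far end under the trimmer's marked lift lug and its length running out from the trimmer; stand the whole base of the toe jack on the plate, toe towards the trimmer, the saddle centred under the lug's round pad, and let go; then press the jack's handle fully down so that the front of the trimmer rises on the jack alone. Finish while still holding the handle down, and leave the other plates and the things standing around where they are.

Things in the scene. Friction and masses are not known exactly. Their poses are not given: they have to be found in the camera images.
- trimmer: model trimmer: white housing about 135 long (x), 108 wide, 145 high on a dark base, hinged along its rear to a fixed steel bracket. A steel lift lug, 40 wide and 8 thick, juts 60 mm from its front towards the robot side at 74 to 82 mm above the bench; nothing is below the lug. Origin: on the bench straight below the lift pad; its x axis points from the lug to the trimmer (housing front at x = +50 mm, front feet at +62), z up. Fixed to the bench.
- lift_pad (a point): the marked lift point: centre of the underside of the round rubber pad (32 mm diameter, 8 thick) under the lug's end, 66 mm above the bench when the trimmer is down. A raised round boss on top of the lug (26 mm diameter, top 86 mm above the bench) marks the same axis. Lifting the pad tilts the whole trimmer about its rear hinge, 205 mm behind the pad and 30 mm above the bench; it falls back by its weight (about 6 N at the pad).
- jack: toe jack, about 0.6 kg, loose. Base plate 178 x 54 x 8 mm, from x = -100 to +78 mm of the origin. Grey column 40 (x) x 36 (y) mm, up to 92 mm high, centred on the origin: grip it across its 36 mm. A toe reaches forward (+x) from the column and carries the saddle; the handle reaches backward (-x). Origin: centre of the column, on the underside of the base; z up.
- saddle (a point): centre of the top of the jack's round saddle (30 mm diameter), 60 mm in front (+x) of the jack's origin; 42 mm above the jack's underside with the handle up, 76 mm with the handle fully down. On the bare bench it therefore raises the pad only 10 mm, on a packing plate 22 mm.
- jack_handle (a joint): the jack's handle: 0 = up (sprung back there when let go), 0.6 rad = fully down. The saddle rises 34 mm over this stroke, in proportion, and sinks when the handle is released. Pivot 29 mm behind (-x) the jack's origin, 50 mm above its underside. Fully down takes about 10 N at the handle's pad under load.
- handle_pad (a point): centre of the top face of the rubber press pad (38 long x 40 wide) at the handle's end. In the jack's frame at x = -92, z = 90 mm with the handle up, at about x = -104, z = 47 mm with it fully down.
- plate_top: top plate of the stack of three equal plywood packing plates, each 190 (x) x 60 (y) x 12 mm, about 90 g; grip across the 60 mm. Origin: centre of its underside, 24 mm above the bench at the start.
- plate_middle: middle plate of the stack, stays where it is. Origin: centre of its underside.
- plate_bottom: bottom plate of the stack, stays where it is. Origin: centre of its underside. (The stack and the jack start one at the left, one at the right of the trimmer. Behind the left place stands a fixed grinding box of clear acrylic, hard to see: front face at world x = 0.61, from y = 0.26 to 0.59, 294 mm high; keep clear of it.)
- articulator: metal articulator with stone models (a hinged dental jaw frame), fixed to the bench between the work and the right-hand things, 118 x 75 mm, 124 high: an obstacle, carry things round or over it. Origin: centre of its underside.
- powder_jar: white jar with a pale cap, 51 mm diameter, 55 high, a bystander. Origin: centre of its underside.
- pink_model: pink dental model, 54 x 60 x 28 mm, a bystander. Origin: centre of its underside.
- tape: roll of masking tape lying flat, 66 mm diameter, 20 high, a bystander. Origin: centre of its underside.

How it is judged:
By the outcome, as a careful person would: the job done as asked, in the order asked, and still so for the second after the job is handed in, while the arm keeps its last pose, push and grip.
It also fails if it takes over 72 s, if anything falls off the work surface, if the arm or the gripper's body presses on something with over 40 N, if the wrist force passes 120 N, or if a joint passes its speed limit or range.

## Working session

There is one attempt and no reset: what is moved stays moved. The work goes in short steps, Python scripts to look and compute and a tool call to move; the robot and the scene stay as the last step left them, time stands still between calls to the robot, and variables do not carry over. Pictures are saved under pics/ and viewed, and the job is handed in when it is done.

Besides the shell and the picture viewer there is one more tool, called after "Request:" by a JSON object that holds its "op" and its "data", one argument or row to a line. drive_tool: Moves the arm, as the interface text tells. Its arguments: {"type":"object","properties":{"commands":{"type":"array"},"hand":{"type":"number"},"grip_force":{"type":"number"}},"required":["commands"]}

```bash
ls; mkdir -p pics; cat > h.py <<'E'
import numpy as np, cv2
from bench import r
def snap(n,f):
    im=r.snapshot(n); cv2.imwrite('pics/'+f,im[:,:,::-1]); return im
def ray(cam,px):
    c=r.camera_info(cam);K=np.array(c["K"]);E=np.array(c["extrinsics"])
    d=E[:3,:3]@np.linalg.inv(K)@np.array([px[1],px[0],1.]); return E[:3,3],d
def onz(cam,px,z):
    o,d=ray(cam,px); return o+d*(z-o[2])/d[2]
def proj(cam,p):
    c=r.camera_info(cam);K=np.array(c["K"]);E=np.linalg.inv(np.array(c["extrinsics"]))
    q=K@(E[:3,:3]@np.array(p)+E[:3,3]); return q[1]/q[2],q[0]/q[2]
E
python3 - <<'E'
from h import *
snap('top','t0.png');snap('side','s0.png')
np.set_printoptions(precision=4,suppress=True)
print(r.get_state())
for c in('top','side'):
    i=r.camera_info(c);print(c,i)
    for t in ['lift_pad','jack','saddle','handle_pad','plate_top','trimmer','articulator']:
        print(c,t,[(np.round(m['at'],1),round(m['conf'],2)) for m in r.mark_of(c,t)[:2]])
E
```

```text
pics
{'clock': 0.1, 'joint_pos': array([ 1.0245,  0.4941,  1.3461, -0.    ,  1.3025, -0.0955]), 'dq': array([ 0.0006, -0.0021, -0.0022,  0.0004, -0.0001, -0.001 ]), 'joint_efforts': array([  0.005 , -88.3588, -38.4561,   0.0002,   0.0052,  -0.0001]), 'eef_pos': array([0.2721, 0.5623, 0.2498]), 'orientation': array([-0.0002,  0.2235,  0.9747, -0.0005]), 'force': array([-0.201 , -0.0321,  0.4888]), 'wrist_torque': array([-0.0647, -0.0215, -0.0123]), 'grip_width': 1.0007602433139535}
top {'K': array([[501.2166,   0.    , 318.5147],
       [  0.    , 501.2166, 196.0848],
       [  0.    ,   0.    ,   1.    ]]), 'extrinsics': array([[-0.0193, -0.9976,  0.0658,  0.4372],
       [-0.9998,  0.0197,  0.0049,  0.0395],
       [-0.0062, -0.0657, -0.9978,  1.5682],
       [ 0.    ,  0.    ,  0.    ,  1.    ]])}
top lift_pad [(array([160.6, 290.6]), 0.93)]
top jack [(array([206.2, 402.3]), 0.6), (array([219. , 215.8]), 0.32)]
top saddle [(array([184.8, 403. ]), 0.64)]
top handle_pad [(array([237.3, 402.1]), 0.56)]
top plate_top [(array([221.2, 214.5]), 0.8)]
top trimmer [(array([166.1, 298.8]), 0.87), (array([204.9, 403.4]), 0.34)]
top articulator []
side {'K': array([[432.0871,   0.    , 315.2966],
       [  0.    , 432.0871, 195.6019],
       [  0.    ,   0.    ,   1.    ]]), 'extrinsics': array([[-0.9478, -0.1981,  0.25  ,  0.1876],
       [-0.3185,  0.5463, -0.7746,  1.0783],
       [ 0.0169, -0.8138, -0.5809,  0.8592],
       [ 0.    ,  0.    ,  0.    ,  1.    ]])}
side lift_pad [(array([208.2, 269.5]), 0.89)]
side jack [(array([176.4, 339.8]), 0.45)]
side saddle []
side handle_pad []
side plate_top [(array([287.4, 290. ]), 0.92)]
side trimmer [(array([222.1, 268.9]), 0.86)]
side articulator []
```

```bash
python3 - <<'E'
import cv2
for n in('t0','s0'):
    im=cv2.imread(f'pics/{n}.png')
    if n=='t0': im=cv2.resize(im[90:290,160:480],None,fx=2.5,fy=2.5,interpolation=cv2.INTER_CUBIC)
    else: im=cv2.resize(im,None,fx=1.25,fy=1.25)
    cv2.imwrite(f'pics/{n}z.png',im)
E
```

```text
(no output)
```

View pics/t0z.png

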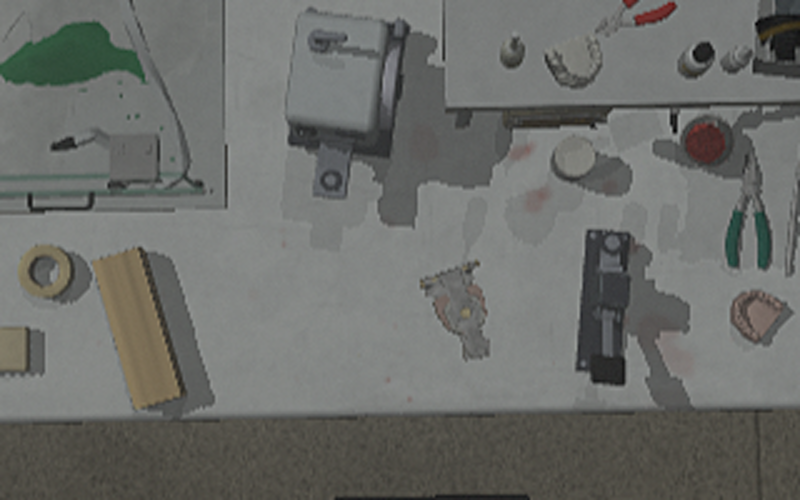

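View pics/s0z.png

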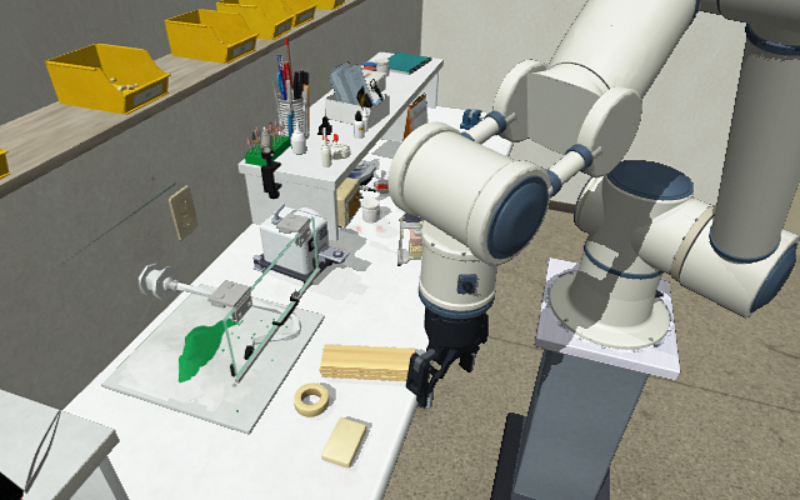

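The top view shows the plate stack at crop (140,328), the lug boss at crop (331,180), the articulator at (458,310), and the jack at (605,305) with its toe up. The side view shows the stack and the lug, and the arm covers the jack.

```bash
cat >> h.py <<'E'
def tri(p1,p2):
    o1,d1=ray('top',p1);o2,d2=ray('side',p2)
    A=np.stack([d1,-d2],1);s=np.linalg.lstsq(A,o2-o1,rcond=None)[0]
    a=o1+d1*s[0];b=o2+d2*s[1];return (a+b)/2,np.linalg.norm(a-b)
def rect_on(cam,thing,z,k=0):
    m=r.outline_of(cam,thing)[k]['pixels'].astype(np.uint8)
    c=max(cv2.findContours(m,cv2.RETR_EXTERNAL,cv2.CHAIN_APPROX_NONE)[0],key=cv2.contourArea)
    P=np.array([onz(cam,(p[0][1],p[0][0]),z)[:2] for p in c])
    return cv2.minAreaRect((P*1000).astype(np.float32)),P
E
python3 - <<'E'
from h import *
np.set_printoptions(precision=4,suppress=True)
snap('top','t1.png');snap('side','s1.png')
print('pad tri',tri((160.6,290.6),(208.2,269.5)), 'plate',tri((221.2,214.5),(287.4,290)))
print('pad z66',onz('top',(160.6,290.6),.066),'boss px',onz('top',(162.,292.5),.086))
print('plate z24',onz('top',(221.2,214.5),.024))
print('jack',onz('top',(206.2,402.3),0),'sad',onz('top',(184.8,403),.042),'hp',onz('top',(237.3,402.1),.09))
print('trim',onz('top',(166.1,298.8),0))
for t,z in(('plate_top',.036),('jack',.008),('trimmer',.145)):
    R,P=rect_on('top',t,z);print(t,R, cv2.boxPoints(R))
for t in('powder_jar','pink_model','tape','articulator'):
    for f in (r.mark_of,r.outline_of):
        print(t,[(onz('top',m['at'],0),round(m['conf'],2)) for m in f('top',t)[:2]])
E
```

```text
pad tri (array([0.6426, 0.1282, 0.0641]), np.float64(0.00613158726893695)) plate (array([0.473 , 0.3704, 0.0257]), np.float64(0.010978158704394435))
pad z66 [0.6452 0.1291 0.066 ] boss px [0.6381 0.1223 0.086 ]
plate z24 [0.4678 0.3691 0.024 ]
jack [ 0.5037 -0.2142  0.    ] sad [ 0.5672 -0.2115  0.042 ] hp [ 0.4085 -0.1963  0.09  ]
trim [0.6364 0.1075 0.    ]
plate_top ((469.33795166015625, 367.5323181152344), (195.34359741210938, 69.63899993896484), 17.987346649169922) [[365.6874 370.4883]
 [387.1924 304.2529]
 [572.9885 364.5764]
 [551.4835 430.8117]]
jack ((483.0418395996094, -210.20455932617188), (62.92694091796875, 191.8376007080078), 84.98456573486328) [[ 384.7396 -233.1619]
 [ 575.8427 -249.9332]
 [ 581.3441 -187.2472]
 [ 390.241  -170.4759]]Traceback (most recent call last):
  File "<stdin>", line 10, in <module>
  File "h.py", line 18, in rect_on
    m=r.outline_of(cam,thing)[k]['pixels'].astype(np.uint8)
      ~~~~~~~~~~~~~~~~~~~~~~~^^^
IndexError: list index out of range
```

```bash
python3 - <<'E'
import cv2
im=cv2.imread('pics/t0.png')
a=cv2.resize(im[90:175,260:345],None,fx=7,fy=7,interpolation=cv2.INTER_CUBIC);cv2.imwrite('pics/t0lug.png',a)
b=cv2.resize(im[175:250,380:430],None,fx=8,fy=8,interpolation=cv2.INTER_CUBIC);cv2.imwrite('pics/t0jack.png',b)
E
```

```text
(no output)
```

View pics/t0lug.png

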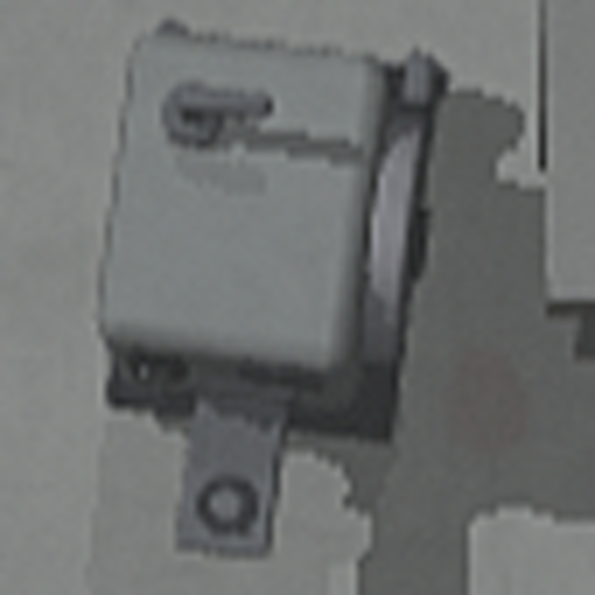

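View pics/t0jack.png

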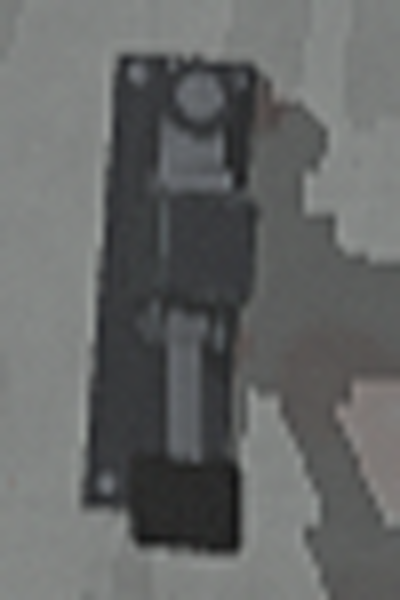

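The lug crop gives the boss at about (161.4, 292.0) px. The jack crop clearly shows the base corners, saddle, column top and handle pad.

```bash
python3 - <<'E'
from h import *
np.set_printoptions(precision=4,suppress=True)
L=lambda x,y,z:onz('top',(90+(y+.5)/7-.5,260+(x+.5)/7-.5),z)
J=lambda x,y,z:onz('top',(175+(y+.5)/8-.5,380+(x+.5)/8-.5),z)
yaw=lambda a,b:np.degrees(np.arctan2(*(b-a)[[1,0]]))
print('boss',L(227,503,.086))
print('lugL',yaw(L(180,545,.082),L(200,405,.082)),'lugR',yaw(L(270,550,.082),L(285,420,.082)))
print('lug front width',L(180,548,.082),L(270,552,.082),yaw(L(270,552,.082),L(180,546,.082))-90)
print('house L',yaw(L(104,310,.14),L(128,70,.14)),'R',yaw(L(345,360,.145),L(385,75,.145)))
print('base front',yaw(L(390,438,.02),L(108,405,.02))-90)
fl=J(119,57,.008);fr=J(258,68,.008);rl=J(85,505,.008)
print('fl',fl,'fr',fr,'rl',rl,'yaws',yaw(rl,fl),yaw(fr,fl)-90,np.linalg.norm(fl-rl),np.linalg.norm(fl-fr))
s=J(199,94,.042);c=J(210,248,.092);h=J(187,503,.09)
print('sad',s,'col',c,'hp',h,'yaw',yaw(h,s),yaw(h,c),yaw(c,s),np.linalg.norm((s-h)[:2]))
for t in('powder_jar','pink_model','tape','articulator'):
    for f in (r.mark_of,r.outline_of):
        print(t,[(onz('top',m['at'],0),round(m['conf'],2)) for m in f('top',t)[:2]])
P=rect_on('top','plate_top',.036)[1]
import cv2
im=cv2.imread('pics/t0.png');b=cv2.resize(im[180:260,190:240],None,fx=7,fy=7,interpolation=cv2.INTER_CUBIC);cv2.imwrite('pics/t0pl.png',b)
E
```

```text
boss [0.6399 0.1238 0.086 ]
lugL -8.948966875573953 lugR -7.502038401204392
lug front width [0.6215 0.1444 0.082 ] [0.619 0.106 0.082] -4.984205859704389
house L -6.434579335104004 R -8.953275757233957
base front -7.887398920403555
fl [ 0.5804 -0.1907  0.008 ] fr [ 0.575  -0.2447  0.008 ] rl [ 0.4065 -0.1724  0.008 ] yaws -5.991267584903962 -5.69105914029069 0.1749245443378821 0.05431323019417817
sad [ 0.5625 -0.2157  0.042 ] col [ 0.5015 -0.2097  0.092 ] hp [ 0.4081 -0.1987  0.09  ] yaw -6.292868403094855 -6.701497399056813 -5.666429325874279 0.15537936460069726
powder_jar [(array([ 0.6651, -0.1665,  0.    ]), 0.77)]
powder_jar [(array([ 0.6682, -0.1729,  0.    ]), 0.58)]
pink_model [(array([ 0.4756, -0.389 ,  0.    ]), 0.6)]
pink_model [(array([ 0.4728, -0.4039,  0.    ]), 0.74)]
tape [(array([0.5457, 0.4826, 0.    ]), 0.77), (array([0.4642, 0.3752, 0.    ]), 0.24)]
tape [(array([0.5417, 0.4917, 0.    ]), 0.52), (array([ 0.5593, -0.2287,  0.    ]), 0.4)]
articulator []
articulator []
```

View pics/t0pl.png

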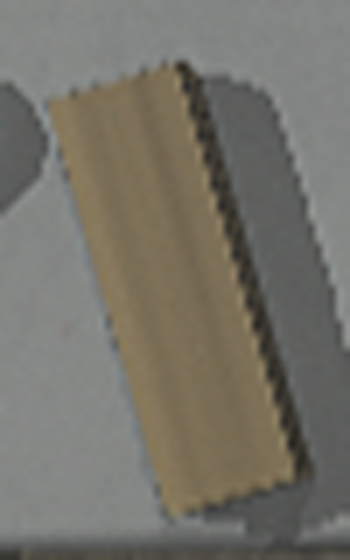

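The plate's corners are clear in the crop, at (50,100), (180,65), (297,480) and (168,518).

```bash
python3 - <<'E'
from h import *
np.set_printoptions(precision=4,suppress=True)
P=[onz('top',(180+(y+.5)/7-.5,190+(x+.5)/7-.5),.036)[:2] for x,y in((50,100),(180,65),(297,480),(168,518))]
P=np.array(P);print(P,P.mean(0))
for i in range(4):
    d=P[(i+1)%4]-P[i];print(np.linalg.norm(d),np.degrees(np.arctan2(d[1],d[0])))
im=cv2.imread('pics/t0.png')[180:240,320:370];
print('art',onz('top',(214,343),.06),onz('top',(195,351),.06),onz('top',(232,349),.06))
E
```

```text
[[0.5524 0.4207]
 [0.5667 0.3636]
 [0.3845 0.3136]
 [0.3691 0.3699]] [0.4682 0.367 ]
0.0589030053837324 -75.9860693466088
0.1888899048219408 -164.67509625306917
0.05835213810778366 105.28182519796361
0.190194415913769 15.486212181817589
art [ 0.4812 -0.0256  0.06  ] [ 0.538 -0.051  0.06 ] [ 0.4269 -0.0424  0.06  ]
```

Request:
{"op": "drive_tool", "data": {
  "commands": [
    [[30,-33,0,0,0,8],[30,-33,0,0,0,8],[30,-33,0,0,0,8],[30,-33,0,0,0,8],[30,-33,0,0,0,8],[30,-33,-20,0,0,0],[0,0,-40,0,0,0],[0,0,-40,0,0,0]]
  ],
  "hand": 85,
  "grip_force": 60
}}

```text
clock: 2.5
eef_pos: [0.4595, 0.3592, 0.1513]
orientation: [0.004, -0.135, 0.991, 0.002]
force: [0.2, 0.4, -1.4]
grip_width: 0.995
```

```bash
cat >> h.py <<'E'
def st():
    s=r.get_state();w,x,y,z=s['orientation']
    from scipy.spatial.transform import Rotation as R
    M=R.from_quat([x,y,z,w]).as_matrix()
    print('t',round(s['clock'],2),'pos',np.round(s['eef_pos']*1000,1),'jaw',round(np.degrees(np.arctan2(M[1,1],M[0,1])),2),'tilt z',np.round(M[:,2],4),'F',np.round(s['force'],1),'g',round(s['grip_width']*85.4,1),'q',np.round(s['joint_pos'],2))
E
python3 -c "
from h import *;st()"
```

```text
t 2.5 pos [459.5 359.2 151.3] jaw 105.55 tilt z [ 0.0074  0.0053 -1.    ] F [ 0.2  0.4 -1.4] g 85.0 q [ 0.56  0.54  1.57  0.    1.02 -1.28]
```

Request:
{"op": "drive_tool", "data": {
  "commands": [
    [[-5,4,-45,-0.3,0.4,-0.5],[0,0,-40,0,0,0],[0,0,-14,0,0,0],[0,0,0,0,0,0]]
  ]
}}

```text
clock: 3.0
eef_pos: [0.4542, 0.3625, 0.0482]
orientation: [-0.001, -0.13, 0.991, -0.001]
force: [-0.4, 0.7, 1.3]
grip_width: 0.994
```

```bash
python3 -c "
from h import *;st()
a=snap('top','t2.png');b=snap('side','s2.png')
r0=lambda im,a,b,c,d,f:cv2.resize(im[a:b,c:d],None,fx=f,fy=f,interpolation=cv2.INTER_CUBIC)[:,:,::-1]
cv2.imwrite('pics/t2z.png',r0(a,160,280,150,290,5));cv2.imwrite('pics/s2z.png',r0(b,190,350,220,380,4))"
```

```text
t 3.0 pos [454.2 362.5  48.2] jaw 104.99 tilt z [-0.0015 -0.0012 -1.    ] F [-0.4  0.7  1.3] g 84.9 q [ 0.57  0.69  1.64 -0.    0.81 -1.26]
```

View pics/t2z.png

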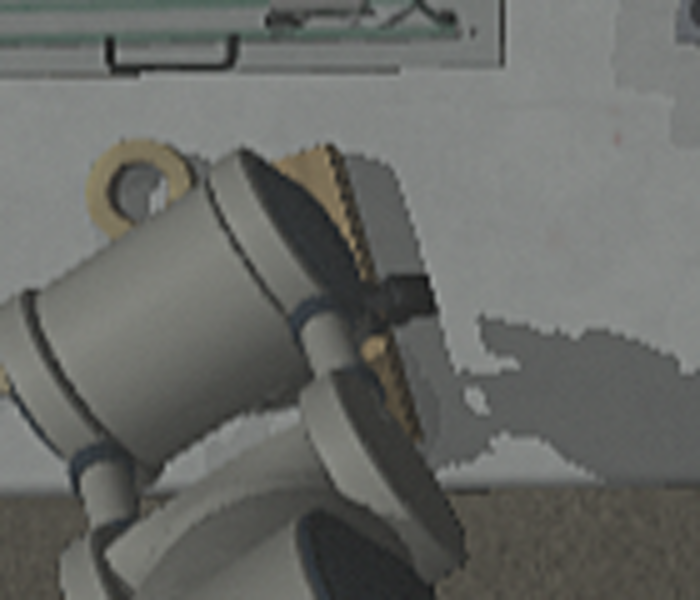

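View pics/s2z.png

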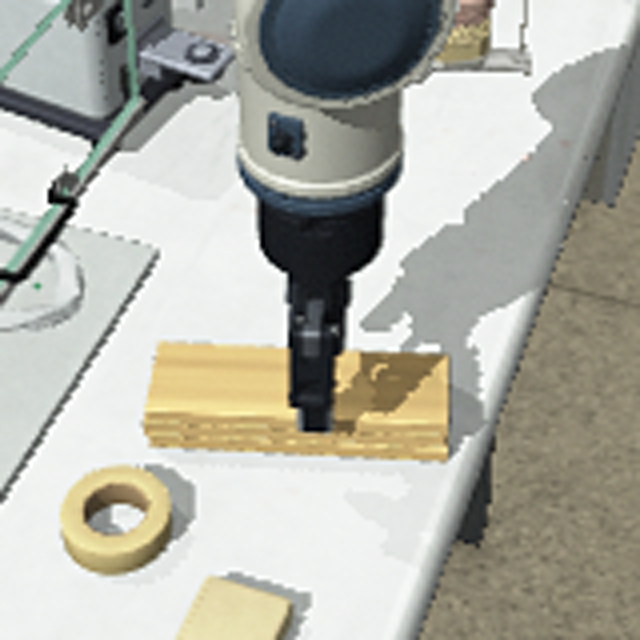

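The side view has the near finger straddling the stack with its tip at about (297.6, 298.8) px. I'll work out the tip height from that.

```bash
python3 -c "
from h import *
c=np.array([.454,.3625]);j=np.array([-.259,.966])
for o in(.0425,.050,.057):
  for z in(.024,.03,.036,.042):
    print(o,z,np.round(proj('side',[*(c+j*o),z]),1))
p=proj('side',[.454-.0259*.3+.1*0,.363+.029,.036]);print(p)
"
```

```text
0.0425 0.024 [300.6 298.6]
0.0425 0.03 [299.  298.6]
0.0425 0.036 [297.3 298.6]
0.0425 0.042 [295.7 298.6]
0.05 0.024 [303.  298.4]
0.05 0.03 [301.3 298.3]
0.05 0.036 [299.7 298.3]
0.05 0.042 [298.  298.3]
0.057 0.024 [305.2 298.1]
0.057 0.03 [303.6 298.1]
0.057 0.036 [301.9 298.1]
0.057 0.042 [300.3 298. ]
(np.float64(293.60589217909364), np.float64(299.01250919853777))
```

Request:
{"op": "drive_tool", "data": {
  "commands": [
    [[0,0,-5,0,0,0],[0,0,0,0,0,0]]
  ]
}}

```text
clock: 3.35
eef_pos: [0.4559, 0.3636, 0.0465]
orientation: [0.002, -0.13, 0.991, 0.001]
force: [0.0, 1.4, -0.5]
grip_width: 0.993
```

Request:
{"op": "drive_tool", "data": {
  "commands": [
    [[0,0,0,0,0,0],[0,0,0,0,0,0],[0,0,0,0,0,0],[0,0,0,0,0,0],[0,0,0,0,0,0],[0,0,0,0,0,0]]
  ],
  "hand": 50,
  "grip_force": 50
}}

```text
clock: 4.1
eef_pos: [0.4563, 0.3639, 0.0478]
orientation: [0.003, -0.131, 0.991, 0.001]
force: [0.8, -0.2, -0.6]
grip_width: 0.674
```

```bash
python3 -c "
from h import *;st()
b=snap('side','s3.png')
cv2.imwrite('pics/s3z.png',cv2.resize(b[250:320,240:340],None,fx=7,fy=7,interpolation=cv2.INTER_CUBIC)[:,:,::-1])"
```

```text
t 4.1 pos [456.3 363.9  47.8] jaw 105.0 tilt z [ 0.0049  0.0027 -1.    ] F [ 0.8 -0.2 -0.6] g 57.5 q [ 0.57  0.7   1.64 -0.    0.8  -1.26]
```

View pics/s3z.png

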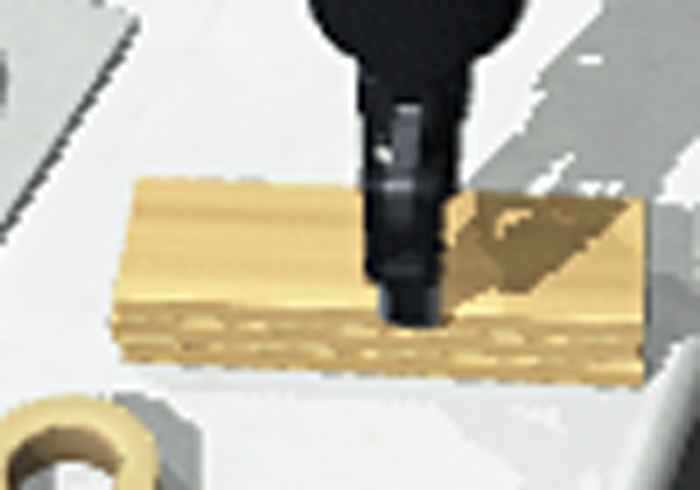

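The finger is on the top plate only: its tip is at crop y≈325, and the top plate spans about 305–328. I'll lift it.

Request:
{"op": "drive_tool", "data": {
  "commands": [
    [[0,0,8,0,0,0],[0,0,15,0,0,0],[0,0,20,0,0,0],[0,0,20,0,0,0],[0,0,0,0,0,0]]
  ]
}}

```text
clock: 4.78
eef_pos: [0.4565, 0.364, 0.1161]
orientation: [0.003, -0.131, 0.991, 0.001]
force: [0.1, -0.1, -1.0]
grip_width: 0.67
```

```bash
python3 -c "
from h import *;st()
b=snap('side','s4.png')
cv2.imwrite('pics/s4z.png',cv2.resize(b[210:330,230:350],None,fx=5,fy=5,interpolation=cv2.INTER_CUBIC)[:,:,::-1])"
```

```text
t 4.78 pos [456.5 364.  116.1] jaw 105.0 tilt z [ 0.0063  0.0036 -1.    ] F [ 0.1 -0.1 -1. ] g 57.2 q [ 0.57  0.59  1.6  -0.    0.95 -1.26]
```

View pics/s4z.png

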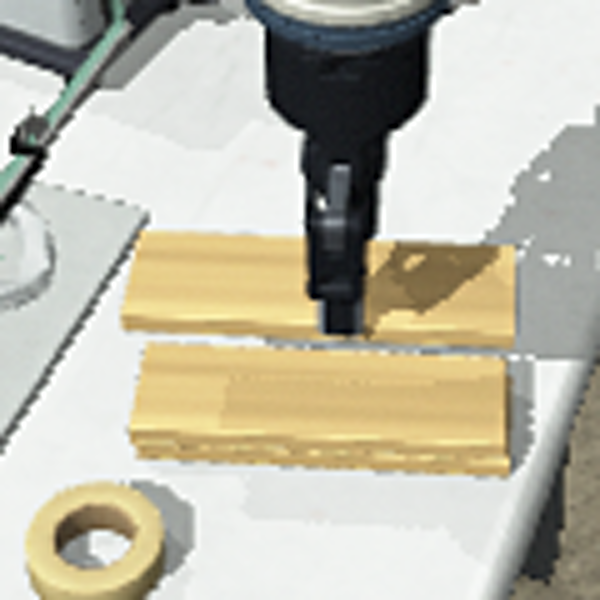

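Request:
{"op": "drive_tool", "data": {
  "commands": [
    [[-2,-40,0,-0.2,0.3,-6],[-2,-43,0,0,0,-6],[-2,-43,0,0,0,-6],[-2,-43,0,0,0,-5],[0,-43,-10,0,0,0],[0,0,-30,0,0,0],[0,0,0,0,0,0]]
  ]
}}

```text
clock: 5.7
eef_pos: [0.4458, 0.1454, 0.0723]
orientation: [-0.001, 0.076, 0.997, -0.001]
force: [0.2, -0.3, -0.8]
grip_width: 0.667
```

```bash
python3 -c "
from h import *;st()
b=snap('side','s5.png')
a=snap('top','t5.png')
cv2.imwrite('pics/s5z.png',cv2.resize(b[130:290,200:400],None,fx=4,fy=3.7,interpolation=cv2.INTER_CUBIC)[:,:,::-1])
cv2.imwrite('pics/t5z.png',cv2.resize(a[90:290,200:400],None,fx=3,fy=3,interpolation=cv2.INTER_CUBIC)[:,:,::-1])"
```

```text
t 5.7 pos [445.8 145.4  72.3] jaw 81.26 tilt z [-0.0023 -0.0015 -1.    ] F [ 0.2 -0.3 -0.8] g 56.9 q [ 0.19  0.56  1.9  -0.    0.68 -1.23]
```

View pics/s5z.png

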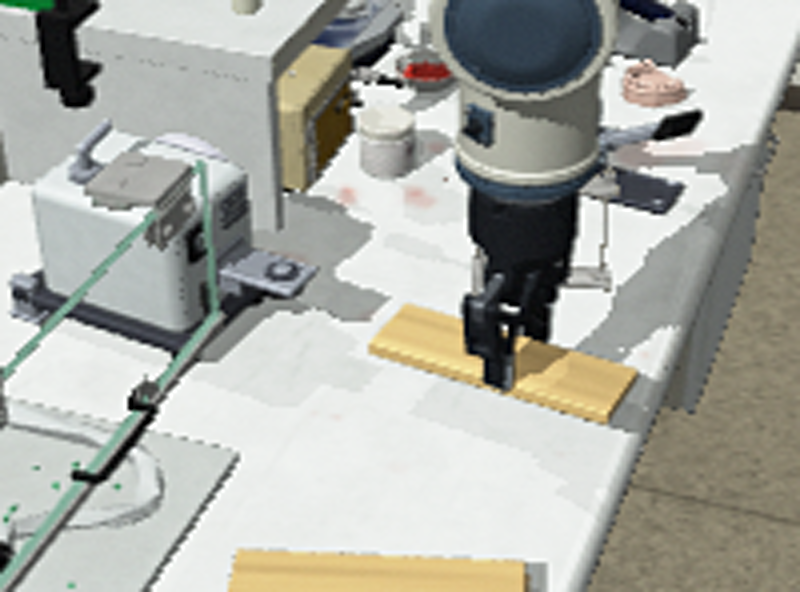

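View pics/t5z.png

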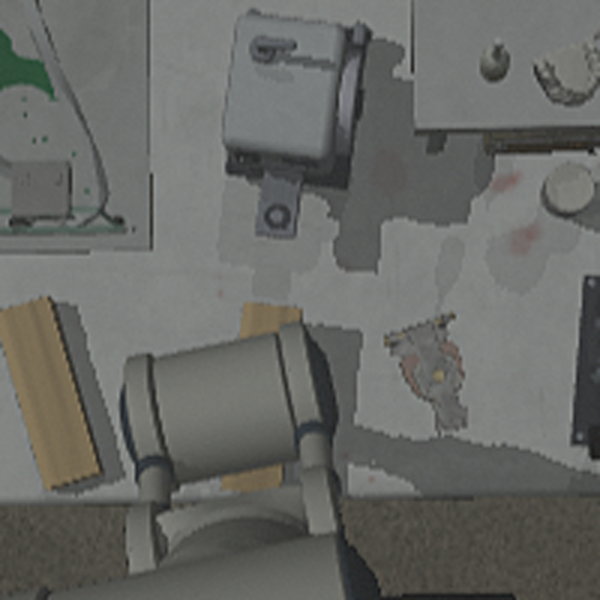

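The plate is held level. The lug and boss show clearly at side px ≈(203,272).

Request:
{"op": "drive_tool", "data": {
  "commands": [
    [[1,6,-20,0,0,0.7],[0,0,-14,0,0,0],[0,0,0,0,0,0]]
  ]
}}

```text
clock: 6.18
eef_pos: [0.4492, 0.1537, 0.0412]
orientation: [0.002, 0.068, 0.998, 0.0]
force: [0.0, -0.7, -0.3]
grip_width: 0.668
```

```bash
python3 -c "
from h import *;st()
a=snap('top','t6.png');b=snap('side','s6.png')
cv2.imwrite('pics/s6z.png',cv2.resize(b[185:225,245:300],None,fx=14,fy=14,interpolation=cv2.INTER_CUBIC)[:,:,::-1])
for c in('top','side'):
  for t in('lift_pad','plate_top'):print(c,t,[(m['at'],m['conf']) for m in r.mark_of(c,t)])
"
```

```text
t 6.17 pos [449.2 153.7  41.2] jaw 82.16 tilt z [ 4.e-03 -2.e-04 -1.e+00] F [ 0.  -0.7 -0.3] g 57.1 q [ 0.2   0.62  1.91 -0.    0.6  -1.23]
top lift_pad [([161.0, 293.6], 0.78)]
top plate_top []
side lift_pad [([203.5, 269.4], 0.75)]
side plate_top [([237.2, 317.5], 0.69)]
```

View pics/s6z.png

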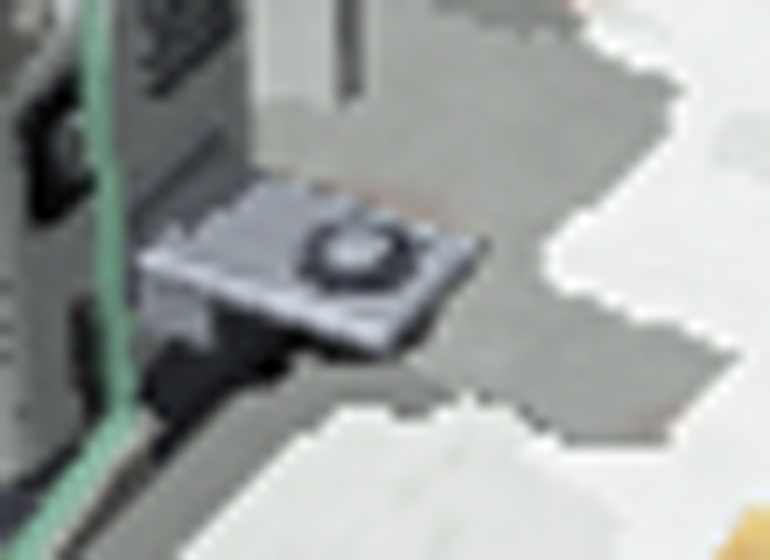

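In this crop the boss is at (358,252), i.e. side px (202.5, 270.1). The lug's front corners are at (380,350) and (485,240).

```bash
python3 -c "
from h import *
np.set_printoptions(precision=4,suppress=True)
S=lambda x,y:(185+(y+.5)/14-.5,245+(x+.5)/14-.5)
print('boss side z86',onz('side',S(358,252),.086),'tri',tri((161.4,292.0),S(358,252)))
fl=onz('side',S(383,348),.082);fr=onz('side',S(487,240),.082);bl=onz('side',S(140,258),.082)
y=lambda a,b:np.degrees(np.arctan2(*(b-a)[[1,0]]))
print(fl,fr,bl,y(fr,fl)-90,y(fl,bl),(fl+fr)/2)
print(proj('top',[.641,.124,.086]),proj('side',[.641,.124,.086]))
# plate far-end/edges
im=cv2.imread('pics/s6.png');cv2.imwrite('pics/s6p.png',cv2.resize(im[205:260,285:375],None,fx=8,fy=8,interpolation=cv2.INTER_CUBIC))
"
```

```text
boss side z86 [0.6365 0.1275 0.086 ] tri (array([0.6394, 0.1236, 0.0827]), np.float64(0.002039958076334151))
[0.6203 0.1522 0.082 ] [0.6144 0.1091 0.082 ] [0.682  0.1405 0.082 ] -7.800670826699914 -10.697659516116296 [0.6173 0.1306 0.082 ]
(np.float64(161.05870112087646), np.float64(291.92222712480674)) (np.float64(201.5834679250661), np.float64(269.1976685041385))
```

View pics/s6p.png

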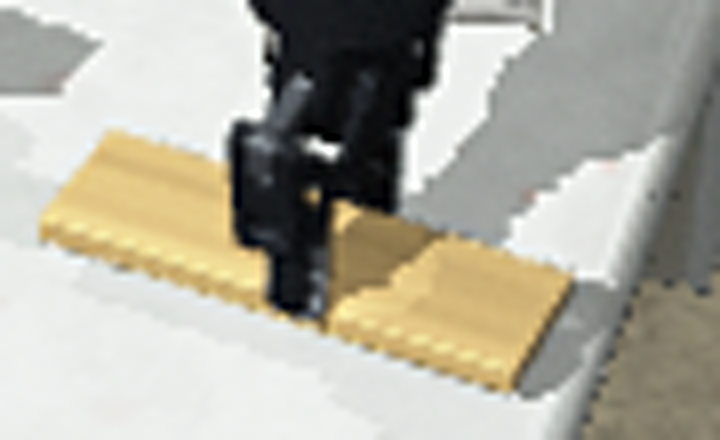

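Request:
{"op": "drive_tool", "data": {
  "commands": [
    [[27,-4.4,-4,0,0.2,0],[27,-4.4,0,0,0,0],[27,-4.4,0,0,0,0],[24,-4,0,0,0,0],[0,0,0,0,0,0]]
  ]
}}

```text
clock: 7.1
eef_pos: [0.5577, 0.1353, 0.0394]
orientation: [0.001, 0.069, 0.998, 0.0]
force: [-0.4, -1.4, -1.1]
grip_width: 0.671
```

```bash
python3 -c "
from h import *;st()"
```

```text
t 7.1 pos [557.7 135.3  39.4] jaw 82.11 tilt z [ 2.8e-03  2.0e-04 -1.0e+00] F [-0.4 -1.4 -1.1] g 57.3 q [ 0.13  0.7   1.66 -0.    0.77 -1.3 ]
```

Now I'll lower it to TCP z≈24.

Request:
{"op": "drive_tool", "data": {
  "commands": [
    [[0,1,-9,0,0.1,0],[0,0,-6,0,0,0],[0,0,0,0,0,0]]
  ]
}}

```text
clock: 7.48
eef_pos: [0.5564, 0.1365, 0.0237]
orientation: [0.0, 0.069, 0.998, 0.0]
force: [3.0, -3.1, 8.5]
grip_width: 0.677
```

```bash
python3 -c "
from h import *;st()
b=snap('side','s7.png');cv2.imwrite('pics/s7z.png',cv2.resize(b[160:270,240:380],None,fx=5,fy=5,interpolation=cv2.INTER_CUBIC)[:,:,::-1])"
```

```text
t 7.47 pos [556.4 136.5  23.7] jaw 82.13 tilt z [ 9.e-04 -0.e+00 -1.e+00] F [ 3.  -3.1  8.5] g 57.8 q [ 0.14  0.73  1.67 -0.    0.74 -1.3 ]
```

View pics/s7z.png

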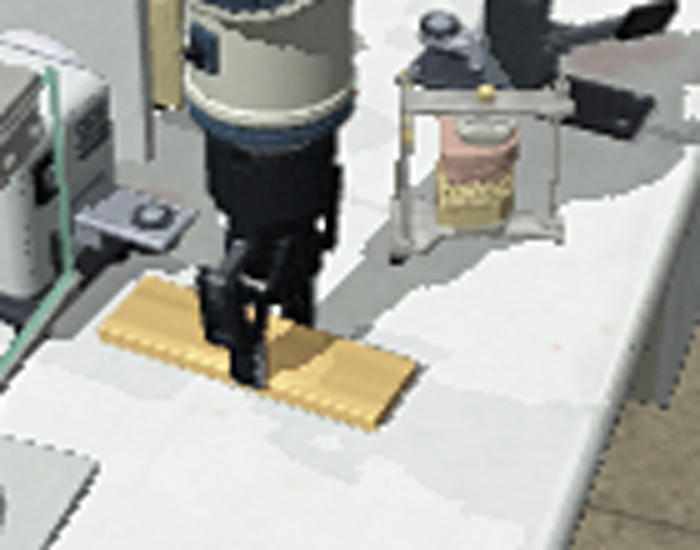

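The plate is down, with its far end under the lug. I'll release and rise.

Request:
{"op": "drive_tool", "data": {
  "commands": [
    [[0,0,0,0,0,0],[0,0,0,0,0,0],[0,0,0,0,0,0],[0,0,0,0,0,0]]
  ],
  "hand": 85
}}

```text
clock: 8.02
eef_pos: [0.5547, 0.1368, 0.023]
orientation: [-0.001, 0.068, 0.998, -0.0]
force: [0.1, 0.2, 0.2]
grip_width: 1.0
```

Request:
{"op": "drive_tool", "data": {
  "commands": [
    [[0,0,20,0,0,0],[-10,0,40,0,0,0],[-20,0,50,0,0,0],[-20,0,50,0,0,0],[-10,-30,50,0,0,0],[0,-50,10,0,0,0],[0,-50,0,0,0,0],[0,-50,0,0,0,0]]
  ]
}}

```text
clock: 9.02
eef_pos: [0.4914, -0.0455, 0.2502]
orientation: [0.0, 0.066, 0.998, -0.001]
force: [0.2, -0.2, -0.5]
grip_width: 0.993
```

```bash
python3 -c "
from h import *;st()
b=snap('side','s8.png');a=snap('top','t8.png')
cv2.imwrite('pics/s8z.png',cv2.resize(b[160:270,240:380],None,fx=5,fy=5,interpolation=cv2.INTER_CUBIC)[:,:,::-1])
cv2.imwrite('pics/t8z.png',cv2.resize(a[90:290,220:420],None,fx=3,fy=3,interpolation=cv2.INTER_CUBIC)[:,:,::-1])"
```

```text
t 9.03 pos [491.4 -45.5 250.2] jaw 82.49 tilt z [ 9.0e-04 -1.2e-03 -1.0e+00] F [ 0.2 -0.2 -0.5] g 84.8 q [-0.21  0.31  1.66 -0.    1.17 -1.65]
```

View pics/s8z.png

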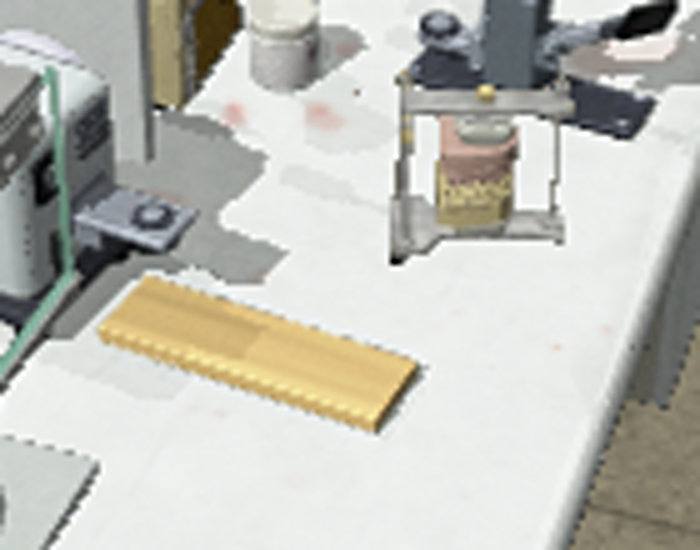

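View pics/t8z.png

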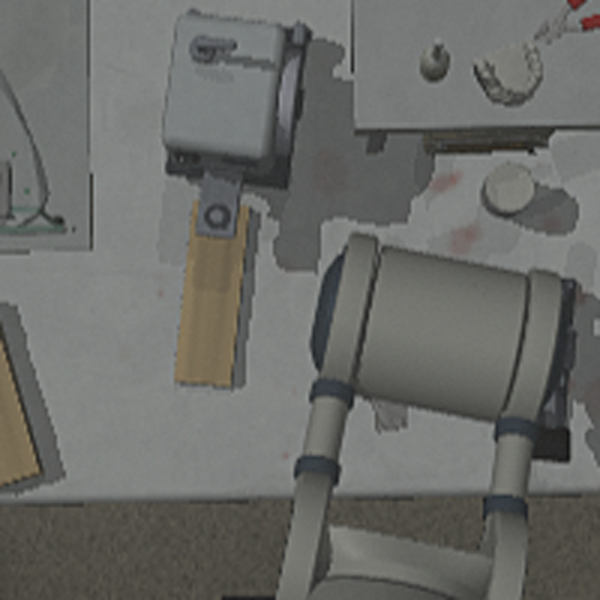

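The plate lies under the lug and runs out from the trimmer; next I'll measure its pose.

```bash
python3 -c "
import cv2
im=cv2.imread('pics/t8.png');cv2.imwrite('pics/t8p.png',cv2.resize(im[145:225,270:310],None,fx=7.5,fy=7.5,interpolation=cv2.INTER_CUBIC))"
```

```text
(no output)
```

View pics/t8p.png

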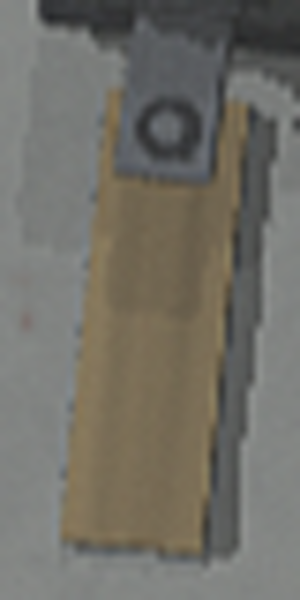

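```bash
python3 -c "
from h import *
np.set_printoptions(precision=1,suppress=True)
T=lambda x,y,z:1000*onz('top',(145+(y+.5)/7.5-.5,270+(x+.5)/7.5-.5),z)[:2]
y=lambda a,b:np.degrees(np.arctan2(*(b-a)[[1,0]]))
fl,fr,rl,rr=T(109,90,.012),T(252,104,.012),T(60,541,.012),T(206,553,.012)
print(fl,fr,rl,rr,'c',(fl+fr+rl+rr)/4,y(rl,fl),y(rr,fr),np.linalg.norm(fl-rl),np.linalg.norm(fl-fr))
b=T(168,127,.086);print('boss',b)
c=(fl+fr+rl+rr)/4
a=np.radians(-8);u=np.array([np.cos(a),np.sin(a)]);v=np.array([-u[1],u[0]])
print('u,v of plate centre rel boss',(c-b)@u,(c-b)@v, 'tcp-based', (np.array([556.4,136.5])+12*u-b)@u,(np.array([556.4,136.5])-b)@v)
"
```

```text
[665.8 152.5] [658.7  92.9] [478.2 175.5] [472.  115.2] c [568.7 134. ] -7.010049140815829 -6.802748495524335 189.06318838571246 59.98103241231776
boss [639.7 123.9]
u,v of plate centre rel boss -71.70845622351673 0.16334385532547913 tcp-based -72.21907158409978 0.8991391780877063
```

Request:
{"op": "drive_tool", "data": {
  "commands": [
    [[2,-42,0,0,0,0.5],[2,-42,0,0,0,0.5],[2,-42,0,0,0,0.5],[2,-40,0,0,0,0],[0,0,-30,0,0,0],[0,0,-40,0,0,0],[0,0,0,0,0,0]]
  ]
}}

```text
clock: 10.0
eef_pos: [0.4996, -0.2175, 0.1786]
orientation: [0.001, 0.054, 0.999, -0.001]
force: [0.1, -0.4, 1.1]
grip_width: 0.995
```

```bash
python3 -c "
from h import *;st()
b=snap('side','s9.png');a=snap('top','t9.png')
cv2.imwrite('pics/s9z.png',cv2.resize(b[120:240,280:440],None,fx=5,fy=5,interpolation=cv2.INTER_CUBIC)[:,:,::-1])"
```

```text
t 10.0 pos [ 499.6 -217.5  178.6] jaw 83.76 tilt z [ 0.0017 -0.0014 -1.    ] F [ 0.1 -0.4  1.1] g 85.0 q [-0.52  0.47  1.63 -0.    1.04 -1.98]
```

View pics/s9z.png

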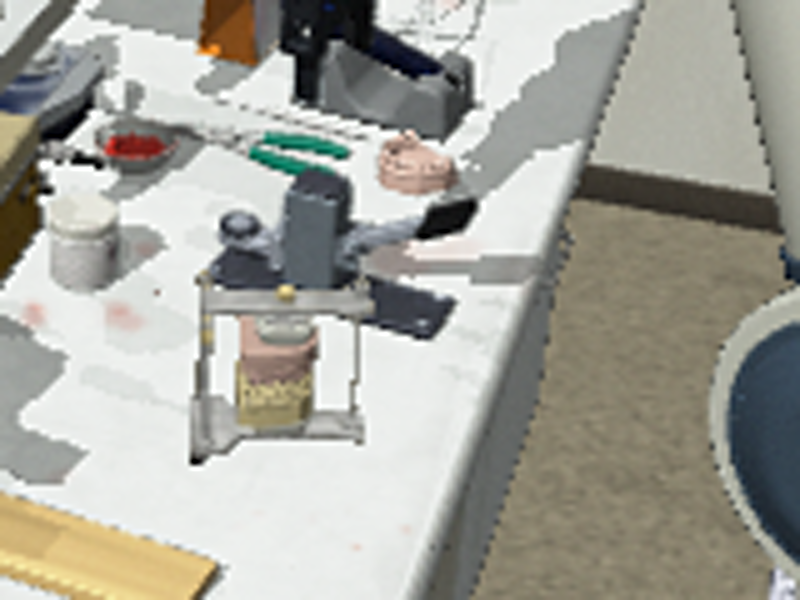

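```bash
python3 -c "
from h import *
print(proj('side',[.5,-.2175,.1786]),proj('side',[.5,-.21,.092]),proj('top',[.5,-.2175,.1786]))"
```

```text
(np.float64(132.43194721152875), np.float64(346.033892855226)) (np.float64(155.45262305446403), np.float64(344.0407127682616)) (np.float64(204.57993143247884), np.float64(413.8866477657821))
```

View pics/s9.png

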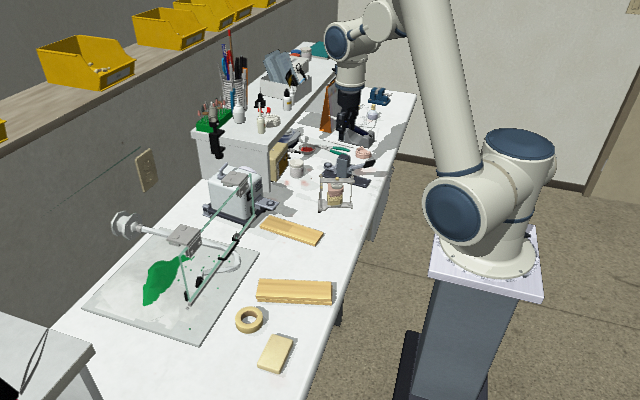

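View pics/t9.png

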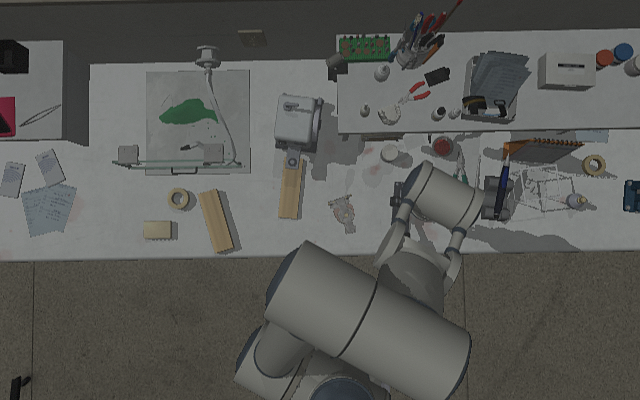

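The gripper hangs over the jack at side px (346,132). The column top is at (156,344), which matches the projected (155.5,344.0).

Request:
{"op": "drive_tool", "data": {
  "commands": [
    [[1,8,-20,0,0,0.2],[0,0,-30,0,0,0],[0,0,-30,0,0,0],[0,0,-20,0,0,0],[0,0,0,0,0,0]]
  ]
}}

```text
clock: 10.72
eef_pos: [0.508, -0.211, 0.0883]
orientation: [0.01, 0.051, 0.999, -0.005]
force: [0.2, 0.5, 0.3]
grip_width: 0.998
```

```bash
python3 -c "
from h import *;st()
b=snap('side','s10.png')
cv2.imwrite('pics/s10z.png',cv2.resize(b[110:210,300:400],None,fx=6,fy=6,interpolation=cv2.INTER_CUBIC)[:,:,::-1])"
```

```text
t 10.72 pos [ 508.  -211.    88.3] jaw 84.11 tilt z [ 0.0188 -0.0106 -0.9998] F [0.2 0.5 0.3] g 85.2 q [-0.5   0.6   1.71 -0.    0.81 -1.97]
```

View pics/s10z.png

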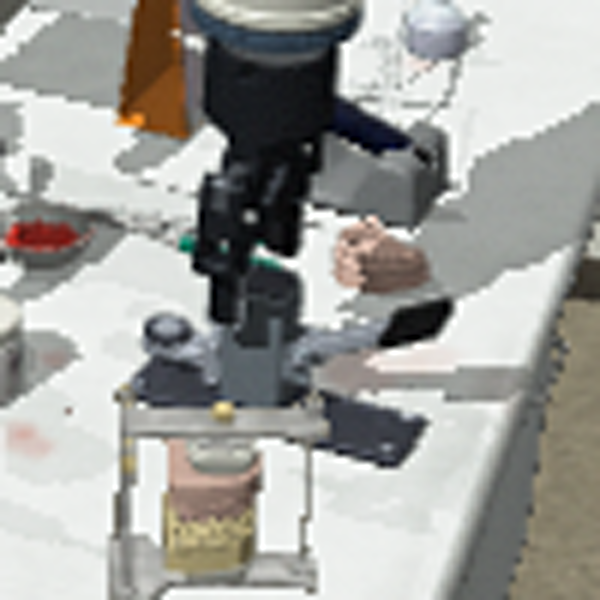

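Request:
{"op": "drive_tool", "data": {
  "commands": [
    [[-7,1,-6,0.6,1.1,0],[0,0,-9,0,0,0],[0,0,0,0,0,0]]
  ]
}}

```text
clock: 11.15
eef_pos: [0.5024, -0.2108, 0.0761]
orientation: [0.002, 0.051, 0.999, -0.001]
force: [-0.4, -0.4, -0.8]
grip_width: 0.994
```

```bash
python3 -c "
from h import *;st()"
```

```text
t 11.15 pos [ 502.4 -210.8   76.1] jaw 84.13 tilt z [ 0.0033 -0.0021 -1.    ] F [-0.4 -0.4 -0.8] g 84.9 q [-0.51  0.62  1.72 -0.    0.8  -1.97]
```

Request:
{"op": "drive_tool", "data": {
  "commands": [
    [[-1,0.5,-2,0,0.2,0],[0,0,0,0,0,0],[0,0,0,0,0,0],[0,0,0,0,0,0],[0,0,0,0,0,0],[0,0,0,0,0,0],[0,0,0,0,0,0],[0,0,0,0,0,0]]
  ],
  "hand": 25,
  "grip_force": 90
}}

```text
clock: 12.15
eef_pos: [0.5015, -0.2103, 0.0744]
orientation: [0.0, 0.051, 0.999, -0.001]
force: [0.6, 0.3, -1.0]
grip_width: 0.409
```

```bash
python3 -c "
from h import *;st()"
```

```text
t 12.15 pos [ 501.5 -210.3   74.4] jaw 84.13 tilt z [-1.0e-04 -2.3e-03 -1.0e+00] F [ 0.6  0.3 -1. ] g 34.9 q [-0.51  0.62  1.72 -0.    0.8  -1.97]
```

Request:
{"op": "drive_tool", "data": {
  "commands": [
    [[0,0,10,0,0,0],[0,0,25,0,0,0],[0,0,30,0,0,0],[0,0,30,0,0,0],[0,0,30,0,0,0],[0,0,30,0,0,0],[0,0,20,0,0,0],[0,0,0,0,0,0]]
  ]
}}

```text
clock: 13.15
eef_pos: [0.4983, -0.2083, 0.2565]
orientation: [-0.002, 0.051, 0.999, 0.0]
force: [-0.2, 0.4, -7.5]
grip_width: 0.406
```

```bash
python3 -c "
from h import *;st()
b=snap('side','s11.png')
cv2.imwrite('pics/s11z.png',cv2.resize(b[70:210,280:420],None,fx=4,fy=4,interpolation=cv2.INTER_CUBIC)[:,:,::-1])"
```

```text
t 13.15 pos [ 498.3 -208.3  256.5] jaw 84.11 tilt z [-4.5e-03  7.0e-04 -1.0e+00] F [-0.2  0.4 -7.5] g 34.7 q [-0.51  0.37  1.54 -0.    1.23 -1.97]
```

View pics/s11z.png

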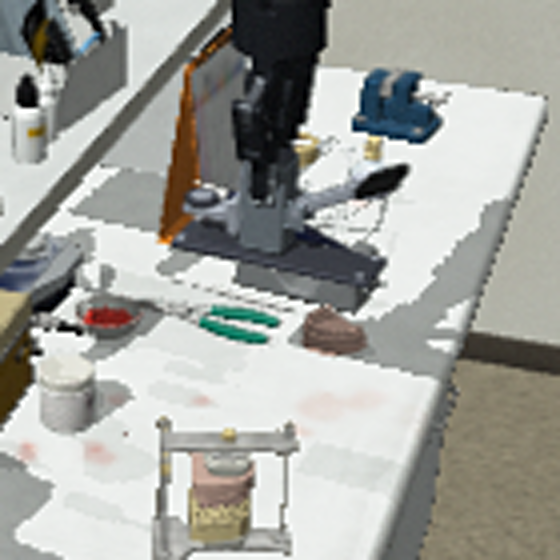

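Request:
{"op": "drive_tool", "data": {
  "commands": [
    [[-3,25,0,0,-0.2,-0.4],[-3,40,0,0,0,-0.4],[-3,44,0,0,0,-0.4],[-3,44,0,0,0,-0.4],[-3,44,0,0,0,-0.4],[-3,44,0,0,0,0],[-3,44,0,0,0,0],[-3,40,0,0,0,0],[-3,20,0,0,0,0],[0,0,0,0,0,0]]
  ]
}}

```text
clock: 14.45
eef_pos: [0.4619, 0.1477, 0.2437]
orientation: [-0.011, 0.07, 0.997, 0.001]
force: [-0.2, 0.4, -8.1]
grip_width: 0.408
```

```bash
python3 -c "
from h import *;st()"
```

```text
t 14.45 pos [461.9 147.7 243.7] jaw 81.94 tilt z [-0.021   0.0036 -0.9998] F [-0.2  0.4 -8.1] g 34.8 q [ 0.18  0.31  1.68  0.01  1.17 -1.25]
```

Request:
{"op": "drive_tool", "data": {
  "commands": [
    [[3,0,-20,-0.2,-1.2,0],[1,0,-35,0,0,0],[0,0,-35,0,0,0],[0,0,-30,0,0,0],[0,0,-15,0,0,0],[0,0,0,0,0,0]]
  ]
}}

```text
clock: 15.2
eef_pos: [0.4638, 0.144, 0.1012]
orientation: [-0.002, 0.071, 0.997, -0.001]
force: [0.3, 0.1, -6.7]
grip_width: 0.407
```

```bash
python3 -c "
from h import *;st()"
```

```text
t 15.2 pos [463.8 144.  101.2] jaw 81.85 tilt z [-0.0049 -0.002  -1.    ] F [ 0.3  0.1 -6.7] g 34.7 q [ 0.18  0.52  1.84 -0.    0.78 -1.25]
```

Request:
{"op": "drive_tool", "data": {
  "commands": [
    [[1,5,-9,0.1,-0.3,0.2],[0,0,0,0,0,0]]
  ]
}}

```text
clock: 15.45
eef_pos: [0.4653, 0.1489, 0.0923]
orientation: [0.001, 0.07, 0.998, 0.0]
force: [-0.3, 0.2, -6.6]
grip_width: 0.408
```

```bash
python3 -c "
from h import *;st()
b=snap('side','s12.png')
cv2.imwrite('pics/s12z.png',cv2.resize(b[160:270,240:380],None,fx=5,fy=5,interpolation=cv2.INTER_CUBIC)[:,:,::-1])"
```

```text
t 15.45 pos [465.3 148.9  92.3] jaw 82.02 tilt z [ 1.5e-03 -1.0e-04 -1.0e+00] F [-0.3  0.2 -6.6] g 34.9 q [ 0.19  0.54  1.85 -0.    0.76 -1.24]
```

View pics/s12z.png

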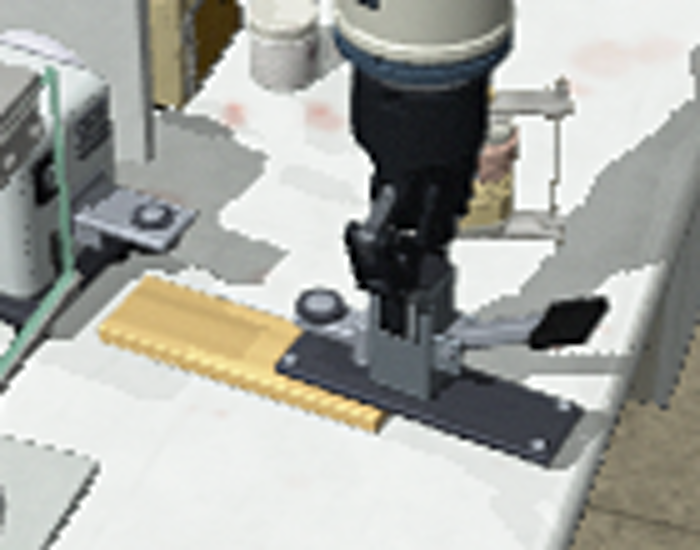

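Request:
{"op": "drive_tool", "data": {
  "commands": [
    [[25,-3.5,-1,0,0,0],[30,-4.2,0,0,0,0],[30,-4.2,0,0,0,0],[20,-2.8,0,0,0,0],[0,0,0,0,0,0]]
  ]
}}

```text
clock: 16.12
eef_pos: [0.5743, 0.1339, 0.0944]
orientation: [0.003, 0.069, 0.998, 0.0]
force: [0.0, -0.4, -6.7]
grip_width: 0.412
```

```bash
python3 -c "
from h import *;st()"
```

```text
t 16.12 pos [574.3 133.9  94.4] jaw 82.1 tilt z [ 5.5e-03  3.0e-04 -1.0e+00] F [ 0.  -0.4 -6.7] g 35.2 q [ 0.13  0.63  1.6  -0.    0.91 -1.3 ]
```

Request:
{"op": "drive_tool", "data": {
  "commands": [
    [[6,-1,-4,0,0.3,0],[0,0,-1,0,0,0],[0,0,0,0,0,0]]
  ]
}}

```text
clock: 16.5
eef_pos: [0.5792, 0.133, 0.0893]
orientation: [-0.001, 0.069, 0.998, 0.0]
force: [-0.4, -0.9, -6.9]
grip_width: 0.413
```

```bash
python3 -c "
from h import *;st()
b=snap('side','s13.png');a=snap('top','t13.png')
cv2.imwrite('pics/s13z.png',cv2.resize(b[170:250,245:345],None,fx=7,fy=7,interpolation=cv2.INTER_CUBIC)[:,:,::-1])
cv2.imwrite('pics/t13z.png',cv2.resize(a[130:230,250:350],None,fx=6,fy=6,interpolation=cv2.INTER_CUBIC)[:,:,::-1])"
```

```text
t 16.5 pos [579.2 133.   89.3] jaw 82.12 tilt z [-1.4e-03  2.0e-04 -1.0e+00] F [-0.4 -0.9 -6.9] g 35.2 q [ 0.13  0.65  1.58  0.    0.92 -1.31]
```

View pics/s13z.png

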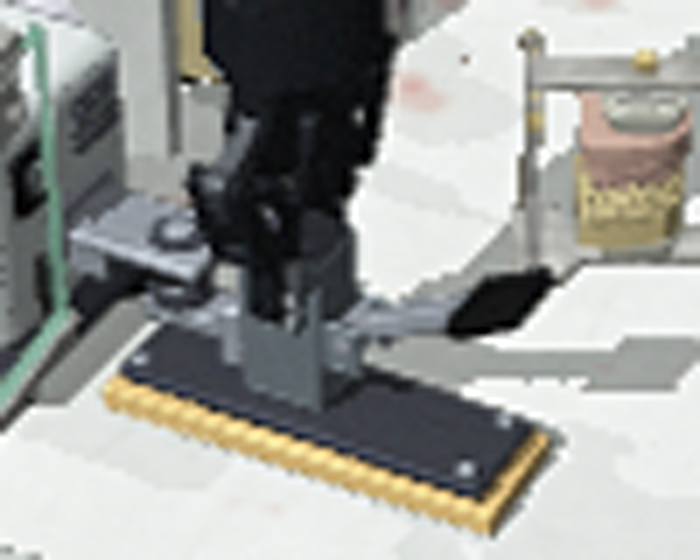

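View pics/t13z.png

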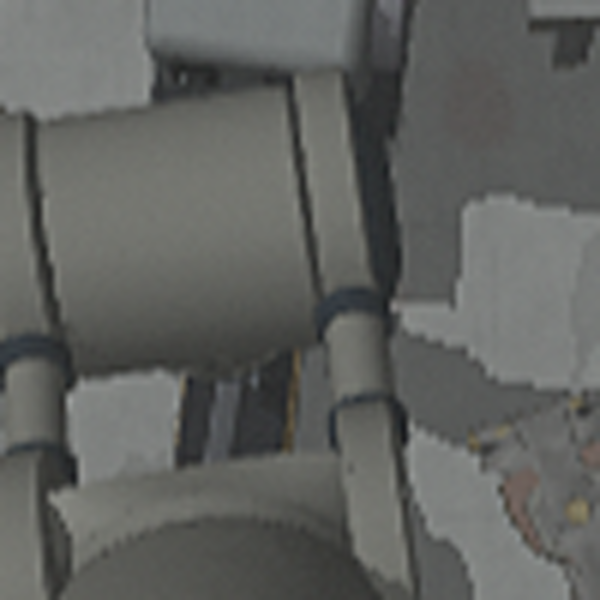

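The toe is under the lug and the base is over the plate with a margin all round. I'll lower it onto the plate.

Request:
{"op": "drive_tool", "data": {
  "commands": [
    [[1,0,-3,0,-0.1,0],[0,0,-1.5,0,0,0],[0,0,0,0,0,0]]
  ]
}}

```text
clock: 16.98
eef_pos: [0.5805, 0.1333, 0.0867]
orientation: [0.001, 0.068, 0.998, 0.0]
force: [0.3, 0.7, -6.0]
grip_width: 0.406
```

```bash
python3 -c "
from h import *;st()
print(proj('side',[.6397,.1239,.086]),proj('side',[.6397,.1239,.056]))
b=snap('side','s14.png')
cv2.imwrite('pics/s14z.png',cv2.resize(b[170:250,245:345],None,fx=7,fy=7,interpolation=cv2.INTER_CUBIC)[:,:,::-1])
"
```

```text
t 16.98 pos [580.5 133.3  86.7] jaw 82.16 tilt z [ 2.6e-03  3.0e-04 -1.0e+00] F [ 0.3  0.7 -6. ] g 34.7 q [ 0.13  0.65  1.58 -0.    0.91 -1.31]
(np.float64(201.6519798868885), np.float64(269.6085136931294)) (np.float64(209.56988175202613), np.float64(270.0458703839283))
```

View pics/s14z.png

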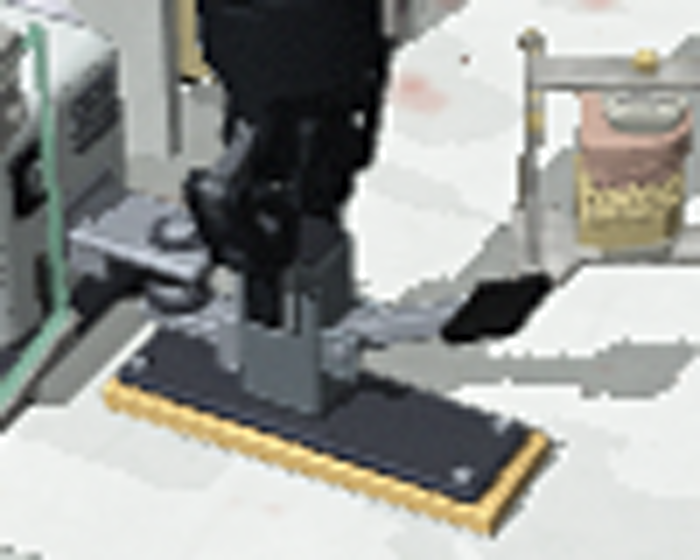

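Request:
{"op": "drive_tool", "data": {
  "commands": [
    [[0,0,-2,0,0.15,0],[0,0,0,0,0,0]]
  ]
}}

```text
clock: 17.27
eef_pos: [0.5808, 0.1337, 0.0867]
orientation: [0.001, 0.068, 0.998, 0.0]
force: [-0.0, -0.0, -6.0]
grip_width: 0.41
```

```bash
python3 -c "
from h import *;st()"
```

```text
t 17.27 pos [580.8 133.7  86.7] jaw 82.18 tilt z [ 1.7e-03  6.0e-04 -1.0e+00] F [-0. -0. -6.] g 35.0 q [ 0.13  0.65  1.58  0.    0.91 -1.31]
```

Request:
{"op": "drive_tool", "data": {
  "commands": [
    [[0,-0.5,-4,0,0.1,0],[0,0,0,0,0,0]]
  ]
}}

```text
clock: 17.52
eef_pos: [0.5816, 0.1346, 0.0864]
orientation: [0.002, 0.068, 0.998, 0.002]
force: [-0.8, -0.1, -6.9]
grip_width: 0.409
```

Request:
{"op": "drive_tool", "data": {
  "commands": [
    [[-0.5,-1.5,-4,0,0.1,-0.2]]
  ]
}}

```text
clock: 17.65
eef_pos: [0.5819, 0.1343, 0.0857]
orientation: [0.002, 0.07, 0.998, 0.003]
force: [-31.5, 14.7, 113.0]
grip_width: 0.411
```

```bash
python3 -c "
from h import *
for i in range(4):
  r.snapshot('side');st()
b=snap('side','s15.png')
cv2.imwrite('pics/s15z.png',cv2.resize(b[170:250,245:345],None,fx=7,fy=7,interpolation=cv2.INTER_CUBIC)[:,:,::-1])
"
```

```text
t 17.7 pos [581.9 134.4  85.8] jaw 81.99 tilt z [ 0.0053  0.0049 -1.    ] F [-18.2  10.9  62.8] g 34.6 q [ 0.12  0.65  1.58  0.01  0.9  -1.31]
t 17.75 pos [581.9 134.4  85.8] jaw 82.0 tilt z [ 0.0054  0.0048 -1.    ] F [-19.2  10.7  66.3] g 34.8 q [ 0.12  0.65  1.58  0.01  0.9  -1.31]
t 17.8 pos [581.9 134.4  85.8] jaw 82.01 tilt z [ 0.0055  0.0047 -1.    ] F [-18.6   9.9  66.7] g 34.5 q [ 0.12  0.65  1.58  0.01  0.9  -1.31]
t 17.85 pos [581.9 134.4  85.8] jaw 82.01 tilt z [ 0.0055  0.0047 -1.    ] F [-19.   11.2  66.8] g 35.0 q [ 0.12  0.65  1.58  0.01  0.9  -1.31]
```

View pics/s15z.png

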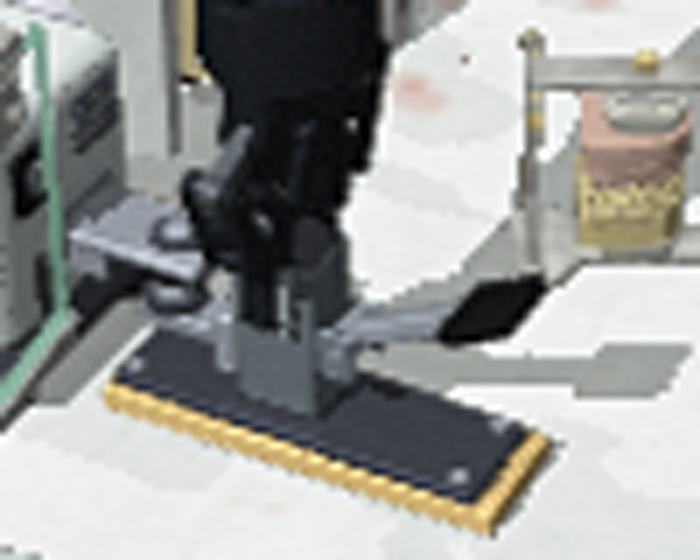

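It was already in contact, and the last row pressed hard: 113 N at the wrist, just inside the 120 N limit. I'll relieve that straight away, lift a little, re-centre by about 1.5 mm and set it down gently.

Request:
{"op": "drive_tool", "data": {
  "commands": [
    [[0,0,0,0,0,0],[-1,-1,3,-0.3,0.3,0.1],[0,0,0,0,0,0]]
  ]
}}

```text
clock: 18.27
eef_pos: [0.5806, 0.1333, 0.0884]
orientation: [-0.0, 0.069, 0.998, -0.0]
force: [-0.4, 0.6, -6.8]
grip_width: 0.407
```

```bash
python3 -c "
from h import *;st()"
```

```text
t 18.27 pos [580.6 133.3  88.4] jaw 82.12 tilt z [-5.e-04 -1.e-03 -1.e+00] F [-0.4  0.6 -6.8] g 34.8 q [ 0.13  0.65  1.58 -0.    0.92 -1.31]
```

Request:
{"op": "drive_tool", "data": {
  "commands": [
    [[0,-0.3,-2,0,0,0]]
  ]
}}

```text
clock: 18.4
eef_pos: [0.5805, 0.1329, 0.0859]
orientation: [-0.0, 0.069, 0.998, -0.001]
force: [-5.7, -6.4, 34.2]
grip_width: 0.406
```

Request:
{"op": "drive_tool", "data": {
  "commands": [
    [[0,0,0,0,0,0],[0,0,0,0,0,0],[0,0,0,0,0,0],[0,0,0,0,0,0],[0,0,0,0,0,0]]
  ],
  "hand": 80
}}

```text
clock: 19.02
eef_pos: [0.5813, 0.1328, 0.0861]
orientation: [0.0, 0.069, 0.998, -0.0]
force: [-0.0, 0.1, -0.4]
grip_width: 0.936
```

Request:
{"op": "drive_tool", "data": {
  "commands": [
    [[0,0,20,0,0,0],[0,0,30,0,0,0],[-20,0,40,0,0,0],[-30,0,40,0,0,0],[-40,30,0,0,0,0],[-40,50,0,0,0,0],[0,50,0,0,0,0],[0,40,0,0,0,0]]
  ],
  "hand": 80
}}

```text
clock: 20.02
eef_pos: [0.4475, 0.3042, 0.2209]
orientation: [0.001, 0.071, 0.997, 0.0]
force: [0.1, 0.6, 0.6]
grip_width: 0.939
```

```bash
python3 -c "
from h import *;st()
b=snap('side','s16.png');a=snap('top','t16.png')
cv2.imwrite('pics/s16z.png',cv2.resize(b[170:250,245:345],None,fx=7,fy=7,interpolation=cv2.INTER_CUBIC)[:,:,::-1])
cv2.imwrite('pics/t16z.png',cv2.resize(a[145:225,260:320],None,fx=7.5,fy=7.5,interpolation=cv2.INTER_CUBIC)[:,:,::-1])"
```

```text
t 20.02 pos [447.5 304.2 220.9] jaw 81.83 tilt z [ 2.8e-03  1.0e-04 -1.0e+00] F [0.1 0.6 0.6] g 80.2 q [ 0.49  0.41  1.59 -0.    1.14 -0.94]
```

View pics/s16z.png

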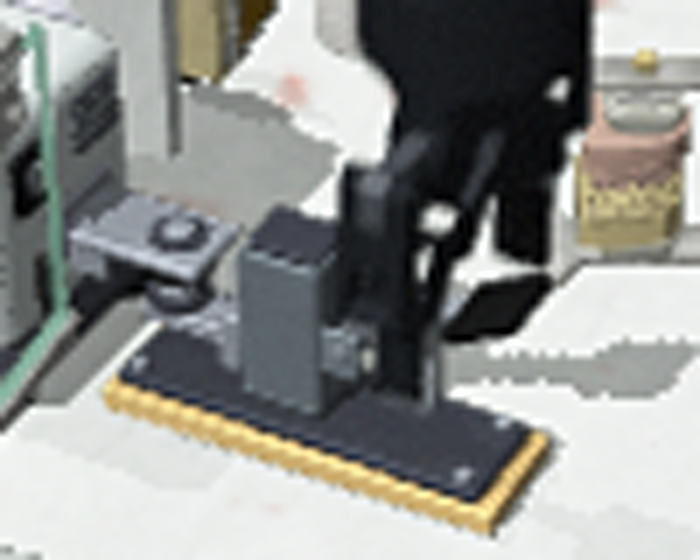

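View pics/t16z.png

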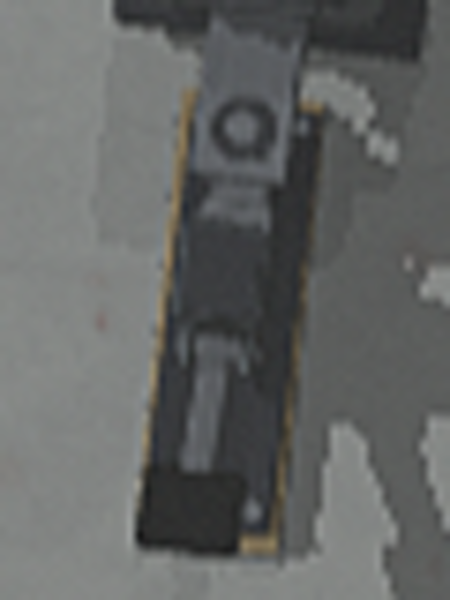

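The base sits inside the plate with a thin plywood rim on both sides and at the rear. I'll check the column and handle positions against the boss.

```bash
python3 -c "
from h import *
np.set_printoptions(precision=1,suppress=True)
T=lambda x,y,z:1000*onz('top',(145+(y+.5)/7.5-.5,260+(x+.5)/7.5-.5),z)[:2]
b=T(243,127,.086);a=np.radians(-8);u=np.array([np.cos(a),np.sin(a)]);v=np.array([-u[1],u[0]])
# column top corners
c=T(225,266,.104);h=T(193,511,.102)
for n,p in(('col',c),('hpad',h)):print(n,p,(p-b)@u,(p-b)@v)
print(b)
for m in ('jack','handle_pad','lift_pad'):
  for cam in('top','side'): print(m,cam,[(np.round(q['at'],1),round(q['conf'],2)) for q in r.mark_of(cam,m)[:2]])
"
```

```text
col [582.6 130.8] -57.47234553263387 -1.1222184914810525
hpad [487.1 144.9] -154.05313310666887 -0.4538876519135755
[639.7 123.9]
jack top [(array([185.2, 293. ]), 0.74)]
jack side [(array([225.5, 286.3]), 0.97)]
handle_pad top [(array([211.5, 285.7]), 0.75)]
handle_pad side [(array([213.1, 313.6]), 0.53)]
lift_pad top [(array([161.3, 292.4]), 0.6)]
lift_pad side [(array([207.4, 270.2]), 0.87)]
```

Request:
{"op": "drive_tool", "data": {
  "commands": [
    [[8,-32,0,0,0.1,0],[8,-36,0,0,0,0],[8,-36,0,0,0,0],[8,-36,0,0,0,0],[8,-17,-20,0,0,0],[0,0,-30,0,0,0],[0,0,0,0,0,0],[0,0,0,0,0,0]]
  ],
  "hand": 0,
  "grip_force": 40
}}

```text
clock: 21.42
eef_pos: [0.4901, 0.1335, 0.1714]
orientation: [0.001, 0.077, 0.997, -0.0]
force: [0.5, 0.2, -0.7]
grip_width: -0.002
```

```bash
python3 -c "
from h import *;st()"
```

```text
t 21.43 pos [490.1 133.5 171.4] jaw 81.22 tilt z [ 2.7e-03 -5.0e-04 -1.0e+00] F [ 0.5  0.2 -0.7] g -0.2 q [ 0.15  0.43  1.73 -0.    0.98 -1.27]
```

Request:
{"op": "drive_tool", "data": {
  "commands": [
    [[-2,12,-12,0,0,0.7],[0,0,-22,0,0,0],[0,0,0,0,0,0]]
  ]
}}

```text
clock: 21.8
eef_pos: [0.4886, 0.148, 0.138]
orientation: [0.003, 0.069, 0.998, 0.0]
force: [-0.6, 0.9, 0.9]
grip_width: 0.004
```

```bash
python3 -c "
from h import *;st()
b=snap('side','s17.png')
cv2.imwrite('pics/s17z.png',cv2.resize(b[150:250,245:345],None,fx=6,fy=6,interpolation=cv2.INTER_CUBIC)[:,:,::-1])"
```

```text
t 21.8 pos [488.6 148.  138. ] jaw 82.06 tilt z [ 6.2e-03  5.0e-04 -1.0e+00] F [-0.6  0.9  0.9] g 0.3 q [ 0.18  0.48  1.76 -0.    0.9  -1.25]
```

View pics/s17z.png

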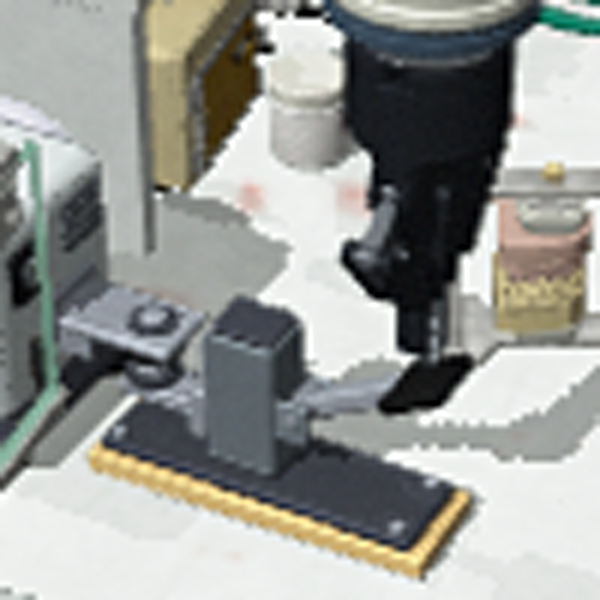

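The tips are just above the handle pad, so I'll press down in small steps along the pad's arc.

Request:
{"op": "drive_tool", "data": {
  "commands": [
    [[0,-2,-8,0,0.3,0],[-2,0,-7,0,0,0],[-2,0,-7,0,0,0],[-2,0,-7,0,0,0]]
  ]
}}

```text
clock: 22.35
eef_pos: [0.4838, 0.1466, 0.11]
orientation: [0.003, 0.069, 0.998, 0.001]
force: [-0.7, 0.5, 3.7]
grip_width: 0.003
```

```bash
python3 -c "
from h import *;st()
b=snap('side','s18.png')
cv2.imwrite('pics/s18z.png',cv2.resize(b[150:250,245:345],None,fx=6,fy=6,interpolation=cv2.INTER_CUBIC)[:,:,::-1])"
```

```text
t 22.35 pos [483.8 146.6 110. ] jaw 82.08 tilt z [ 0.0053  0.0015 -1.    ] F [-0.7  0.5  3.7] g 0.2 q [ 0.18  0.52  1.79  0.    0.82 -1.26]
```

View pics/s18z.png

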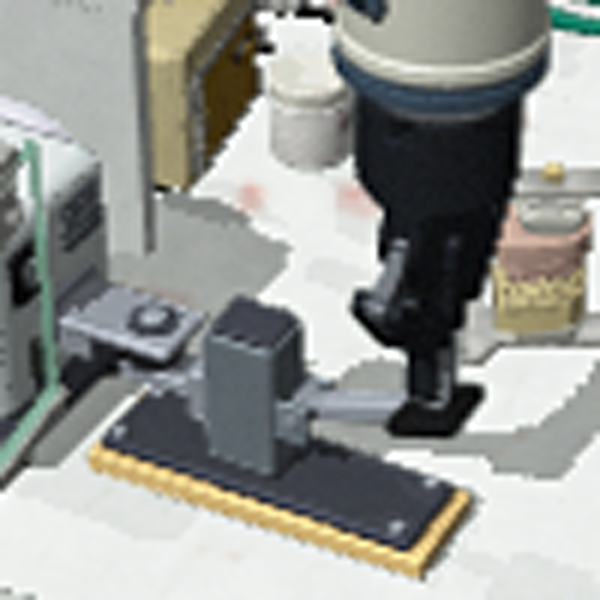

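The handle is partway down with the tips centred on the pad, and the jack hasn't moved.

Request:
{"op": "drive_tool", "data": {
  "commands": [
    [[-3,0,-7,0,0.3,0],[-2,0,-7,0,0,0],[-1,0,-7,0,0,0]]
  ]
}}

```text
clock: 22.78
eef_pos: [0.4789, 0.1472, 0.0887]
orientation: [0.001, 0.069, 0.998, 0.001]
force: [-1.7, 3.2, 10.4]
grip_width: -0.004
```

```bash
python3 -c "
from h import *;st()"
```

```text
t 22.77 pos [478.9 147.2  88.7] jaw 82.06 tilt z [ 0.0031  0.0027 -1.    ] F [-1.7  3.2 10.4] g -0.4 q [ 0.18  0.56  1.82  0.    0.76 -1.26]
```

Request:
{"op": "drive_tool", "data": {
  "commands": [
    [[-1,-0.5,-6,0,0,0],[0,0,-4,0,0,0]]
  ]
}}

```text
clock: 23.02
eef_pos: [0.4784, 0.1473, 0.0789]
orientation: [0.002, 0.069, 0.998, 0.002]
force: [-3.2, 0.3, 14.2]
grip_width: -0.002
```

```bash
python3 -c "
from h import *;st()
b=snap('side','s19.png')
cv2.imwrite('pics/s19z.png',cv2.resize(b[150:250,245:345],None,fx=6,fy=6,interpolation=cv2.INTER_CUBIC)[:,:,::-1])"
```

```text
t 23.02 pos [478.4 147.3  78.9] jaw 82.05 tilt z [ 0.005   0.0038 -1.    ] F [-3.2  0.3 14.2] g -0.2 q [ 0.18  0.57  1.83  0.    0.73 -1.26]
```

View pics/s19z.png

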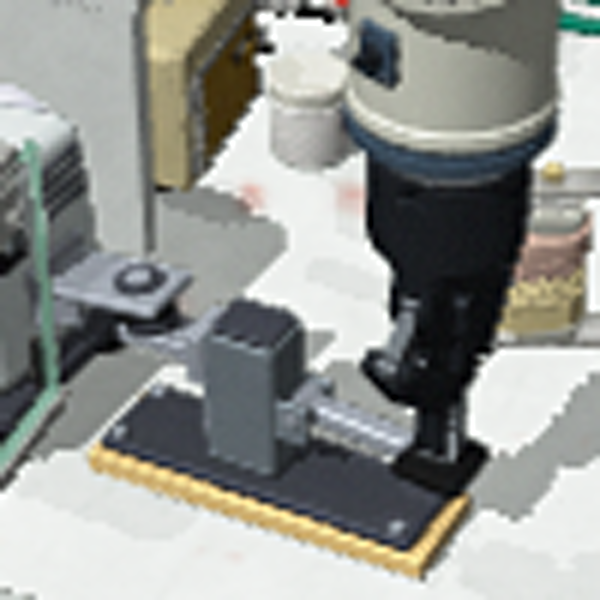

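The lug has risen and the saddle is under the pad. I'll find the stop with small presses.

Request:
{"op": "drive_tool", "data": {
  "commands": [
    [[0,0,-1.2,0,0,0]]
  ]
}}

```text
clock: 23.2
eef_pos: [0.4785, 0.1473, 0.0781]
orientation: [0.003, 0.069, 0.998, 0.002]
force: [-7.3, 0.9, 32.3]
grip_width: -0.001
```

```bash
python3 -c "
from h import *;st()
r.snapshot('side');st()"
```

```text
t 23.2 pos [478.5 147.3  78.1] jaw 82.05 tilt z [ 0.0055  0.0039 -1.    ] F [-7.3  0.9 32.3] g -0.1 q [ 0.18  0.57  1.83  0.    0.73 -1.26]
t 23.25 pos [478.5 147.3  78.1] jaw 82.05 tilt z [ 0.0056  0.0039 -1.    ] F [-6.2  0.3 29.9] g 0.0 q [ 0.18  0.57  1.83  0.    0.73 -1.26]
```

It's at the stop: the force went from 14 to 30 N over 0.8 mm, at TCP z 78 as expected. I'll do a final check from both cameras.

```bash
python3 -c "
from h import *
b=snap('side','s20.png');a=snap('top','t20.png');st()
cv2.imwrite('pics/s20z.png',cv2.resize(b[150:250,245:345],None,fx=6,fy=6,interpolation=cv2.INTER_CUBIC)[:,:,::-1])
print([(q['at'],q['conf']) for q in r.mark_of('side','lift_pad')[:1]], [proj('side',[.6397,.1239,z]) for z in(.066,.088)])
for t in('powder_jar','pink_model','tape','plate_middle'):
    print(t,[(np.round(onz('top',m['at'],0),3),round(m['conf'],2)) for m in r.mark_of('top',t)[:1]])
st()"
```

```text
t 23.35 pos [478.5 147.3  78.3] jaw 82.05 tilt z [ 0.0057  0.0039 -1.    ] F [-5.3 -0.3 27. ] g -0.5 q [ 0.18  0.57  1.83  0.    0.73 -1.26]
[([203.1, 267.1], 0.61)] [(np.float64(206.95393278998372), np.float64(269.9013746828164)), (np.float64(201.11657379076053), np.float64(269.5789397678112))]
powder_jar [(array([ 0.663, -0.168,  0.   ]), 0.52)]
pink_model [(array([ 0.48, -0.4 ,  0.  ]), 0.51)]
tape [(array([0.66 , 0.122, 0.   ]), 0.38)]
plate_middle [(array([0.474, 0.373, 0.   ]), 0.91)]
t 23.6 pos [478.5 147.3  78.3] jaw 82.05 tilt z [ 0.0057  0.0039 -1.    ] F [-6.5  0.5 26.8] g 0.1 q [ 0.18  0.57  1.83  0.    0.73 -1.26]
```

View pics/s20z.png

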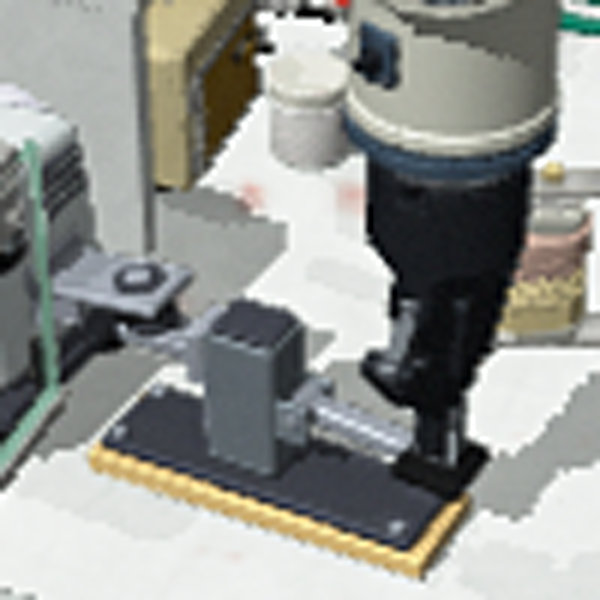

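View pics/t20.png

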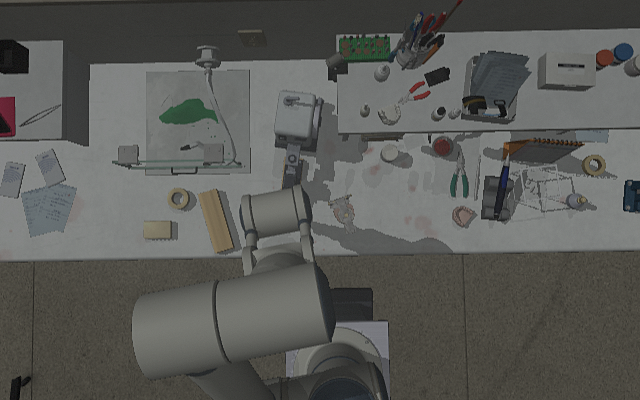

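The boss rose about 6 px in the side view, from crop y 318 to 280. That fits a lift of roughly 22 mm. The bystanders and the other two plates haven't moved, and the push is steady at about 27 N.

```bash
python3 -c "
from h import *
print(r.hand_in());st()"
```

```text
the job is handed in; nothing more can be done
None
the job is handed in; nothing more can be done
```

The trimmer's front is up on the jack alone, and I handed the job in at about 24 s with the handle still held fully down.

- **Plate:** I moved only the top plate. It lies flat with its far end under the lug, within about 1 mm sideways and 1° of the trimmer's axis. The two plates below are still in place.
- **Jack:** The whole base stands on the plate with a rim of plywood showing at the sides and rear. The saddle is within about 2–3 mm of the pad's axis: the arm's position gave under 1.5 mm, and the top picture about 2.5 mm. I let go before pressing the handle.
- **Lift:** The handle is at its stop, at the expected height, with a steady push of about 27 N. The lug rose about 6 px in the side view, which fits the planned 22 mm.
- **Bystanders:** By eye, the final top picture shows nothing else moved.

**What went wrong or disagreed:**
- **Wrist force:** While setting the jack down, one row pressed to 113 N at the wrist, just under the 120 N limit. I relieved it, lifted slightly, re-centred and set it down again.
- **Camera readings:** The side camera placed the boss about 4–5 mm from where the top camera did. I went by the top camera, which matched the arm's own readings.
- **Network marks:** The final tape mark was wrong (low confidence, it landed on the trimmer), and the final lift pad mark was weak, so I judged both from the pictures.

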